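Hold a heat sink flush on the tilted heater block of a thermal test stand

TASK

Get the heat sink ready for its thermal reading: first zero the round force gauge on the test stand by turning its knurled bezel until the wedge-shaped zero mark of the dial stands under the resting needle. Then pick up the finned heat sink, tilt it to match the sloping flat heater block beside the gauge and hold its base flush on it, square and centred, pressing gently until the needle stands within the dial's broad black arc. Finish while still holding it pressed there for the reading, the gauge still zeroed; leave the other things on the bench where they lie.

Things in the scene. Friction and masses are not known exactly. Their poses are not given: they have to be found in the camera images.
- heatsink_mid (a point): Centre of the finned aluminium heat sink, 15.5 mm above its underside; z points from base to fins, x along the fins. Loose, base down on the bench at the start. Base 60 (x) x 50 (y) x 5 mm. The pack of seven fins is 60 mm long, 37.6 mm wide over the outer fins (y) and tops out 31 mm above the underside. Grip it along y across the outer fins. Either way round is as good.
- block_face (a point): Centre of the flat metal face, 68 (x) x 58 (y) mm, without stops, of the heater block on the left half of the test stand's tilting head (seen from its front). z: outward normal; y: level, to the stand's left end; x: up the slope. The slope falls to the stand's front (roughly towards the robot), clamped firmly anywhere from 14 to 32 degrees. Face centre 92 to 97 mm above the bench.
- bezel_grip (a point): Centre of the gauge's knurled steel bezel, half-way up it, about 92 mm above the bench: a ring 57 mm in outside diameter, 15 mm high, on a 42 mm can, 110 mm right of the heater block on the same tilting head, so its axis leans like the block's normal. z: the axis, outward; x: up the slope. Fingers can pass 20 mm below its rim. Stand's base 130 x 250 x 24 mm, fixed; end cheeks 84 mm high.
- bezel (a joint): Angle of the bezel and its dial (rad), positive clockwise seen from outside, 0 when the zero mark stands under the resting needle (which points up the slope, along bezel_grip's x). Starts between -1.3 and -0.5, so it is turned clockwise; light friction, stays where it is left, stops at -1.7 and 1.7.
- needle (a joint): Angle of the gauge's needle (rad), clockwise seen from outside: 0 at rest, 0.7 for each mm that the heater block is pushed in. On the zeroed dial the broad arc runs from 1.4 to 3.2, i.e. 2 to 4.5 mm of push; its middle is 2.3 (3.3 mm).
- heatsink: The same heat sink; origin at the centre of its underside. 0.10 to 0.20 kg; its base sticks out 6 mm beyond the outer fins on each side.
- heater_block: The heater block; origin at the centre of its face, axes as block_face. It sinks up to 7 mm along its normal against a spring: it starts to move at about 2 N, then takes about 2.5 N per mm (2 mm: 7 N, 3.3 mm: 10 N, 4.5 mm: 13 N). It slides but never tips: a base that is not parallel bears on one edge, 30 mm from its centre; rocked about its centre, it pushes the block in least when flush.
- solder_reel: Bystander: reel of solder, 54 mm across, 32 mm high, behind the stand; origin at the centre of its underside.
- board_green: Bystander: green circuit board 60 x 86 x 10 mm lying behind the heat sink; origin at the centre of its underside.
- screwdriver: Bystander: small screwdriver, 130 mm long, 14 mm thick, lying near the bench's front edge; origin at the centre of its underside.
- tape_black: Bystander: roll of black tape, 62 mm across, 19 mm high; origin at the centre of its underside.

How it is judged:
On the way, in this order (a step that is already met when the one before it is completed fails the run):
1. the gauge is zeroed: the zero mark stands under the resting needle (within 0.07 rad) (value of joint bezel between -0.07 and 0.07 rad and value of joint needle below 0.15 rad), for 0.3 s.
2. the heat sink is picked up, held by the fingers and clear of the bench (height (world z) of heatsink_mid above 0.05 m and contact force between the fingers and heatsink above 1 N), for 0.2 s.
At the end, for the whole second after the job is handed in: Still held in the fingers, at rest, base on the heater block's face: parallel within 0.04 rad, square within 0.12 rad, centred within 8 mm each way, base within 2 mm of the face, pressed (over 3 N) with the needle between 1.4 and 3.2 rad; bezel within 0.09 rad of zero (value of joint bezel between -0.09 and 0.09 rad and angle between the z axis of heatsink_mid and the z axis of block_face, either way round below 0.04 rad and angle between the x axis of heatsink_mid and the x axis of block_face, either way round below 0.12 rad and x of heatsink_mid in the frame of block_face between -0.008 and 0.008 m and y of heatsink_mid in the frame of block_face between -0.008 and 0.008 m and z of heatsink_mid in the frame of block_face between 0.013 and 0.0175 m and value of joint needle between 1.4 and 3.2 rad and contact force between heatsink and heater_block above 3 N and contact force between the fingers and heatsink above 1 N and linear speed of heatsink below 0.02 m/s); the arm keeps its last pose, push and grip.
It fails at once if the heat sink is slammed or rammed onto the block (over 40 N) (contact force between heatsink and heater_block above 40 N).
It fails at once if a bystander is pushed away (over 25 mm) (distance of any of solder_reel, board_green, screwdriver, tape_black from where it was at the start of the episode above 0.025 m).
It also fails if it takes over 53 s, if anything falls off the work surface, if the arm or the gripper's body presses on something with over 40 N, if the wrist force passes 120 N, or if a joint passes its speed limit or range.

ROBOT

A 6-joint arm with a two-finger parallel gripper is mounted at the origin on a cart in front of the work surface, level with it; the furniture and walls round the work are solid. World frame = base frame: x ahead of the robot, y to its left, z up, the work surface at z = 0. Lengths are in m, angles in rad, forces in N, time in s.
With the tool pointing down it reaches from about 0.325 to 0.9 m from the base axis. Payload 3.5 kg.
Tool frame: the origin (TCP) lies at the very end of the fingers, on their centre line; the grasp point (between the pads) lies 19 mm behind it; z points along the fingers, y is the direction in which the jaws open and shut (so a half turn about z gives the same grasp; the last joint's range is limited). The gripper opens to 85 mm and grips with 20 to 120 N. Pads are 22 mm wide; open, the fingers measure 114 mm over their backs; the gripper's body (76 mm by 85 mm) begins 54 mm behind the grasp point. The pads swing forward as they close: fully open they stand 13 mm farther back than shut.
Start: joints at [1.229, 0.276, -0.026, 1.268, 0, 1.467], TCP at [0.148, 0.607, 0.201] pointing down, gripper open.
Joint ranges: [-3.12, 3.12], [-0.85, 1.88], [-1.08, 1.24], [-1.95, 2.15], [-1.57, 1.53], [-3.14, 3.14]. Speed limits (rad/s): [2.57, 2.57, 3.14, 3.14, 3.14, 3.14].

INTERFACE

Orientations are given as a unit quaternion [w, x, y, z].
In Python, from bench import r, camera, outline_of, place_of gives the robot as it stands.
- The arm moves only by the tool jog_arm, never from a script. Its argument "steps" is a list of rows, each a list of 3 entries, a list of its own where there are three numbers: the gripper's target within -1 to 1 (fully open at 1, half-way at 0, shut at -1), then the shift along the world's x, y, z in m, then the turn, a rotation vector about the world's x, y, z in degrees. In form: [[hand, [dx, dy, dz], [rx, ry, rz]], ...]. A call has 1 to 20 rows; each row shifts and turns the commanded pose from where the row before left it; what a row does not reach is not made up. A row lasts 1/10 s, in which the tool goes at most 50 mm and 8.59 degrees, less where a joint would pass 70% of its speed; a pose out of reach is approached as far as the arm can. A call with a gripper value outside its range is refused whole. The fingers move at their own pace and stop on an object; the grip force is fixed at half the most. Time passes only in rows, so rows that do not move let the fingers close. It gives the time, the measured TCP pose, the force and the opening at its end, in the units of the state.
- r.read_state(): the state, without advancing time (a new reading comes with each control period).
- camera(name): name is "scene" or "side" or "wrist"; returns a dict with "color" (384x512x3 uint8, red, green, blue), "intrinsics" (3x3 intrinsics, pixels), "extrinsics" (4x4, takes a point from world to camera coordinates); the wrist camera has in their place "hand_eye" (4x4, takes a point from camera to tool coordinates, whose origin is the TCP and whose axes are the flange's). Camera axes: x right, y up, looking along -z (the intrinsics and any distortion apply to the point x, -y, -z); pixel columns grow to the right and rows downward; lengths in m; the calibration is good to about 2 mm. A picture is of the moment at which its call begins: read the wrist's pose just before it. There is no depth.
- r.hand_in(): hands the job in, once; it reports no verdict.
Trained networks look in the newest picture that a camera, given by its name, has taken for a name from the list of things; names that differ only in an ending like _2 or _b are one class to them, and where a whole thing is asked for, a point or a joint stands for the part that bears it (a point fixed in the world has none). Each returns a list of dicts, best first, with "score" (0 to 1); they miss things now and then, are a little off and sometimes report something else, mostly with a low value. They report only what shows in the picture. A call takes as long as a camera call.
- outline_of(camera, name): "mask" (384x512 bool, what is visible of it).
- place_of(camera, name): "centre" ([x, y, z] in m, in world coordinates, good to about 4 mm: a listed point, or the origin of a listed thing).
The state is a dict: "time_s": time; "joints": joint angles; "dq": joint speeds; "effort": joint torques, N m; "eef_pos": TCP position; "tcp_rot": TCP orientation; "wrist_force": force on the tool from outside, world axes, zero at the start; "wrist_torque": the same for the moment, N m; "opening": finger opening in m.
Only numpy, scipy, OpenCV 4.12 (cv2) and the standard library are available. Lean on these libraries where they do the work, as an engineer would, in place of code of your own. Each camera call takes 0.05 s, during which the arm holds its last target. There are 200 camera calls.

## Working session

There is one attempt and no reset: what is moved stays moved. The work goes in short steps, Python scripts to look and compute and a tool call to move; the robot and the scene stay as the last step left them, time stands still between calls to the robot, and variables do not carry over. Pictures are saved under pics/ and viewed, about 8 in all and at most 12, crops included, and the job is handed in when it is done.

Besides the shell and the picture viewer there is one more tool, called after "Call:" by a JSON object that holds its "api" and its "payload". jog_arm: Moves the arm, as the interface text tells. Its arguments: {"type":"object","properties":{"steps":{"type":"array","items":{"type":"array"}}},"required":["steps"]}

```bash
ls; mkdir -p pics; python3 - <<'E'
from bench import r, camera, outline_of, place_of
import cv2, numpy as np
s=r.read_state(); print(s)
ims=[]
for c in ["scene","side"]:
    d=camera(c); ims.append(d["color"])
    print(c,d["intrinsics"].tolist(),np.round(d["extrinsics"],4).tolist())
    for n in ["heatsink_mid","block_face","bezel_grip","heatsink","heater_block","solder_reel","board_green","screwdriver","tape_black"]:
        for p in place_of(c,n)[:2]: print(c,n,np.round(p["centre"],4),round(p["score"],2))
cv2.imwrite("pics/a.png",cv2.cvtColor(ims[0],cv2.COLOR_RGB2BGR))
cv2.imwrite("pics/b.png",cv2.cvtColor(ims[1],cv2.COLOR_RGB2BGR))
E
```

```text
pics
{'time_s': 0.0, 'joints': array([ 1.22859449e+00,  2.77156012e-01, -2.78883439e-02,  1.26800168e+00,
       -4.11248213e-06,  1.46738922e+00]), 'dq': array([-0.00023056,  0.00011797,  0.00026405, -0.00078368, -0.00056433,
        0.00074773]), 'effort': array([-1.77470265e-04, -4.45507193e+01,  2.95203978e+01,  1.63971208e-02,
       -9.02365150e-05,  2.01401562e-06]), 'eef_pos': array([0.14756131, 0.6064574 , 0.20004197]), 'tcp_rot': array([-2.46548957e-04,  1.19113811e-01,  9.92879970e-01, -1.09750503e-03]), 'wrist_force': array([0.23747356, 0.08281249, 0.03669005]), 'wrist_torque': array([0.00066621, 0.00333492, 0.05996001]), 'opening': 0.08518378434986827}
scene [[386.64972936298653, 0.0, 255.36689784757598], [0.0, 386.64972936298653, 184.29540805664362], [0.0, 0.0, 1.0]] [[0.6327, -0.7743, 0.0158, -0.1451], [0.5752, 0.4834, 0.6599, -0.4671], [-0.5186, -0.4084, 0.7512, -0.5817], [0.0, 0.0, 0.0, 1.0]]
scene heatsink_mid [0.4457 0.3067 0.017 ] 0.88
scene block_face [0.5632 0.1175 0.094 ] 0.65
scene bezel_grip [6.905e-01 2.045e-01 3.000e-04] 0.64
scene bezel_grip [0.5997 0.0112
[... 389 characters left out ...]
[0.0, 0.0, 1.0]] [[-0.838, -0.5457, -0.0039, 0.5537], [0.307, -0.4773, 0.8233, -0.1326], [-0.4511, 0.6888, 0.5675, -0.8247], [0.0, 0.0, 0.0, 1.0]]
side heatsink_mid [0.4467 0.3046 0.0159] 0.61
side heatsink_mid [ 0.4429  0.3029 -0.0053] 0.28
side block_face [0.5581 0.1139 0.0944] 0.75
side block_face [0.5025 0.4388 0.0052] 0.39
side bezel_grip [0.594  0.009  0.0899] 0.75
side heatsink [ 0.4433  0.3008 -0.0039] 0.92
side heater_block [0.5629 0.1151 0.0933] 0.96
side solder_reel [ 0.6915  0.2006 -0.002 ] 0.62
side board_green [ 0.5784  0.3487 -0.0041] 0.88
side board_green [ 0.4397  0.3018 -0.0056] 0.64
side screwdriver [ 0.3065  0.2992 -0.0024] 0.48
side tape_black [0.5034 0.4424 0.004 ] 0.58
```

```bash
python3 - <<'E'
import cv2,numpy as np
a=cv2.imread("pics/a.png");b=cv2.imread("pics/b.png")
cv2.imwrite("pics/ab.png",np.vstack([cv2.resize(a[60:330],(768,405))[:, :],]))
c=lambda im:cv2.resize(im,(800,600),interpolation=cv2.INTER_CUBIC)
cv2.imwrite("pics/a2.png",c(a));cv2.imwrite("pics/b2.png",c(b))
E
```

```text
(no output)
```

View pics/a2.png

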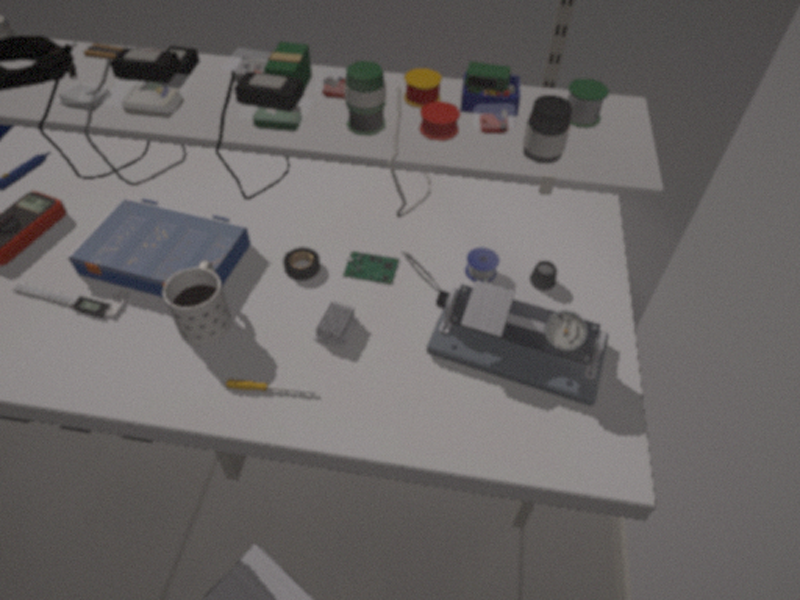

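View pics/b2.png

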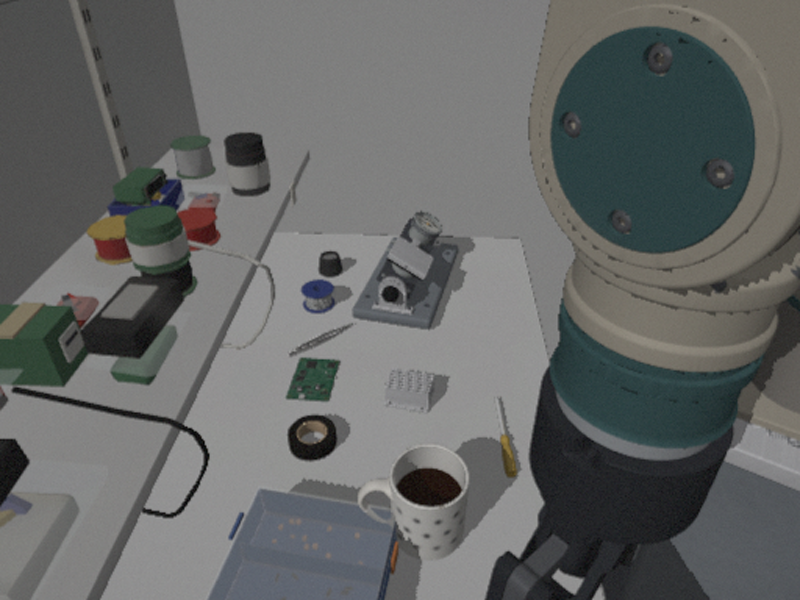

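The scene picture shows the stand at right, with the block at about (490,308) and the gauge dial at about (567,332). The heat sink is at (336,322), and the tool's path to the gauge looks clear. The side picture agrees, with block (408,258), gauge (425,230) and sink (410,388). Next I'll write a helper and plan a look from above the gauge.

```bash
cat > h.py <<'E'
from bench import r, camera, outline_of, place_of
import cv2, numpy as np
from scipy.spatial.transform import Rotation as R
def pose():
    s=r.read_state(); q=s["tcp_rot"]; return np.array(s["eef_pos"]),R.from_quat([q[1],q[2],q[3],q[0]])
def frame(yaw,slope):
    "stand frame: x up slope, y left, z outward normal (deg)"
    return R.from_euler("ZY",[yaw,-slope],degrees=True)
def tool(yaw,slope,turn):
    "tool pointing into the face, tool y = stand x turned by turn deg (ccw seen from outside)"
    return frame(yaw,slope)*R.from_euler("z",turn,degrees=True)*R.from_matrix(np.array([[0,1,0],[1,0,0],[0,0,-1]]).T)
def delta(p,Rt):
    p0,R0=pose(); v=(Rt*R0.inv()).as_rotvec(degrees=True)
    print("d(mm)",np.round((p-p0)*1000,1),"rot",np.round(v,2),"|",round(np.linalg.norm(v),1))
def save(im,n,s=1.5): cv2.imwrite("pics/"+n,cv2.resize(cv2.cvtColor(im,cv2.COLOR_RGB2BGR),None,fx=s,fy=s,interpolation=cv2.INTER_CUBIC))
def wcam():
    "wrist camera: image, K, world->camera (opencv axes) 3x4"
    p,Rt=pose(); d=camera("wrist"); T=np.eye(4);T[:3,:3]=Rt.as_matrix();T[:3,3]=p
    C=np.diag([1,-1,-1,1])@np.linalg.inv(T@d["hand_eye"]); return d["color"],d["intrinsics"],C
E
python3 - <<'E'
from h import *
im,K,C=wcam(); d=camera("wrist"); print(np.round(d["hand_eye"],4).tolist(),K.tolist(),d.keys())
g=np.array([.597,.010,.092]); f=frame(19,23)
t=tool(19,23,35); print(t.as_matrix().round(3))
delta(g+f.apply([0,0,.15]),t)
E
```

```text
[[-0.0005, 0.96, 0.2799, 0.071], [1.0, 0.0007, -0.0006, -0.0003], [-0.0008, 0.2799, -0.96, -0.1723], [0.0, 0.0, 0.0, 1.0]] [[264.7502574144072, 0.0, 258.3810057453309], [0.0, 264.7502574144072, 190.9389350936398], [0.0, 0.0, 1.0]] dict_keys(['color', 'intrinsics', 'hand_eye'])
[[-0.766  0.526  0.369]
 [ 0.603  0.788  0.127]
 [-0.224  0.32  -0.921]]
d(mm) [ 393.7 -616.3   28.9] rot [ 11.63 -20.01 -22.02] | 31.9
```

Call:
{"api": "jog_arm", "payload": {"steps": [[1,[0.02,-0.03,0.008],[0.4,-0.8,-0.9]],[1,[0.025,-0.04,0.003],[0.8,-1.35,-1.5]],[1,[0.025,-0.04,0.003],[0.8,-1.35,-1.5]],[1,[0.025,-0.04,0.003],[0.8,-1.35,-1.5]],[1,[0.025,-0.04,0.003],[0.8,-1.35,-1.5]],[1,[0.025,-0.04,0.003],[0.8,-1.35,-1.5]],[1,[0.025,-0.04,0.003],[0.8,-1.35,-1.5]],[1,[0.025,-0.04,0.003],[0.8,-1.35,-1.5]],[1,[0.025,-0.04,0.003],[0.8,-1.35,-1.5]],[1,[0.025,-0.04,0],[0.8,-1.35,-1.5]],[1,[0.025,-0.04,0],[0.8,-1.35,-1.5]],[1,[0.025,-0.04,0],[0.8,-1.35,-1.5]],[1,[0.025,-0.04,0],[0.8,-1.35,-1.5]],[1,[0.025,-0.04,0],[0.8,-1.35,-1.5]],[1,[0.025,-0.04,0],[0.8,-1.35,-1.5]],[1,[0.025,-0.03,0],[0.2,-0.5,-0.5]],[1,[0,0,0],[0,0,0]],[1,[0,0,0],[0,0,0]]]}}

```text
time_s: 2.9
eef_pos: [0.5426, -0.0133, 0.2329]
tcp_rot: [0.16, 0.307, 0.93, 0.122]
wrist_force: [0.5, -0.1, -0.1]
opening: 0.0853
```

```bash
python3 - <<'E'
from h import *
g=np.array([.597,.010,.092]); f=frame(19,23)
delta(g+f.apply([0,0,.15]),tool(19,23,35)); print(pose()[0],r.read_state()["joints"].round(2))
im,K,C=wcam(); np.savez("w1.npz",im=im,K=K,C=C)
for n in ["heater_block","bezel_grip","block_face"]:
    for p in place_of("wrist",n)[:2]: print(n,np.round(p["centre"],4),round(p["score"],2))
for n in ["heater_block","bezel"]:
    for i,p in enumerate(outline_of("wrist",n)[:1]):
        c,_=cv2.findContours(p["mask"].astype(np.uint8),0,1); c=max(c,key=cv2.contourArea); np.save(n+".npy",p["mask"])
        print(n,p["score"],cv2.boundingRect(c),cv2.minAreaRect(c),cv2.approxPolyDP(c,6,True)[:,0].tolist())
save(im,"w1.png")
E
```

```text
d(mm) [-1.1  4.3 -2.8] rot [-0.25  0.11  0.45] | 0.5
[ 0.5426494  -0.013343    0.23291541] [-0.28 -0.15 -0.48  0.9   0.23  0.4 ]
heater_block [0.5626 0.1153 0.0947] 0.74
bezel_grip [0.5918 0.0117 0.0922] 0.92
block_face [0.5635 0.1151 0.0918] 0.94
heater_block 0.74 (277, 54, 76, 76) ((316.46002197265625, 93.72001647949219), (64.80000305175781, 54.20000076293945), 36.869895935058594) [[307, 54], [277, 97], [323, 129], [335, 123], [352, 88]]
bezel 0.92 (238, 147, 45, 46) ((260.0, 169.5), (45.0, 44.0), 90.0) [[249, 148], [239, 178], [250, 190], [268, 191], [281, 177], [281, 161], [270, 149]]
```

View pics/w1.png

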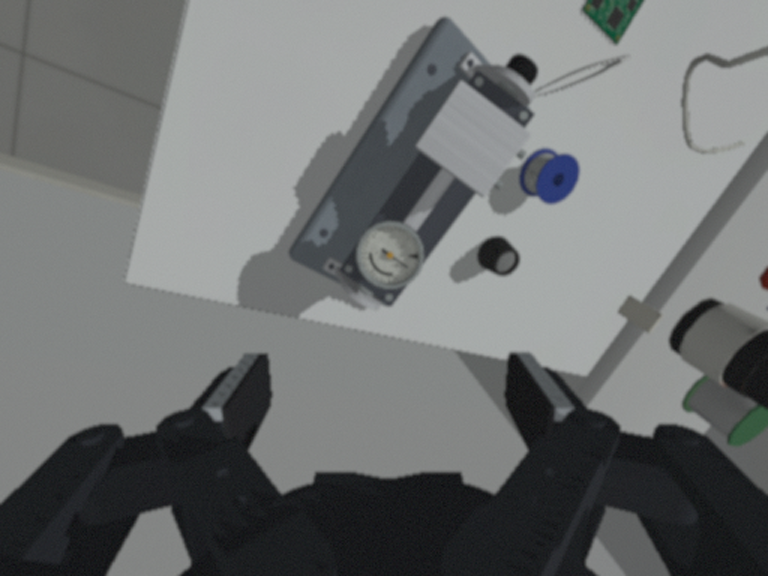

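The wrist picture shows the block face at about (475,138) and the gauge at (390,254), with the needle and arc visible but small. I'll fit the face rectangle in all three views to get yaw and slope.

```bash
cat > fit.py <<'E'
from h import *
from scipy.optimize import differential_evolution
def gradmag(im):
    g=cv2.cvtColor(im,cv2.COLOR_RGB2GRAY).astype(np.float32); g=cv2.GaussianBlur(g,(0,0),.8)
    m=np.hypot(cv2.Sobel(g,5,1,0),cv2.Sobel(g,5,0,1)); return np.minimum(m/np.percentile(m,99),1)
def views(names):
    V=[]
    for n in names:
        if n=="wrist": V.append(wcam())
        else:
            d=camera(n); V.append((d["color"],d["intrinsics"],np.diag([1,-1,-1,1])@d["extrinsics"]))
    return V
def proj(K,C,P): c=(C[:3,:3]@P.T).T+C[:3,3]; u=(K@c.T).T; return u[:,:2]/u[:,2:]
cor=np.array([[.034,.029,0],[-.034,.029,0],[-.034,-.029,0],[.034,-.029,0]])
tt=np.linspace(.03,.97,40)[:,None]
edge=np.vstack([cor[i]*(1-tt)+cor[(i+1)%4]*tt for i in range(4)])
def world(q,P): return frame(q[3],q[4]).apply(P)+q[:3]
def fit(V,q0,w=(.01,.01,.004,6,10),off=3):
    G=[gradmag(v[0]) for v in V]
    def cost(q):
        P=world(q,edge); s=0
        for i,(v,g) in enumerate(zip(V,G)):
            o=q[5+2*i:7+2*i]; u=(proj(v[1],v[2],P)+o).astype(np.float32)
            s-=cv2.remap(g,u[None,:,0],u[None,:,1],1).mean()-.003*(o@o)
        return s
    b=[(a-d,a+d) for a,d in zip(q0,w)]+[(-off,off)]*(2*len(V))
    s=differential_evolution(cost,b,seed=1,maxiter=300,popsize=12,tol=1e-6); return s.x,s.fun
E
python3 - <<'E'
from fit import *
V=views(["wrist","scene","side"])
import pickle; pickle.dump(V,open("V.pkl","wb"))
for sub in ([0,1,2],[0,2],[0]):
    q,c=fit([V[i] for i in sub],[.562,.115,.0945,19,23]); print(sub,q.round(4),round(c,3))
    if len(sub)==3: Q=q
t=[]
for i,v in enumerate(V):
    u=proj(v[1],v[2],world(Q,cor))+Q[5+2*i:7+2*i]; c=u.mean(0).astype(int); k=8 if i==1 else 6
    im=v[0].copy()[c[1]-45:c[1]+45,c[0]-45:c[0]+45]; im=cv2.resize(im,(400,400),interpolation=cv2.INTER_CUBIC)
    raw=im.copy(); cv2.polylines(im,[((u-c+45)*400/90).astype(np.int32)],True,(255,0,0),1); t.append(im)
save(np.hstack(t[1:]),"f1.png",1)
E
```

```text
[0, 1, 2] [ 0.5633  0.1153  0.0915 17.9043 28.2441 -0.1601  0.4745  0.404  -0.055
 -0.7389  1.1995] -1.933
[0, 2] [ 0.5633  0.1155  0.0913 17.6699 28.3933 -0.2531  0.582  -0.6307  1.0339] -1.181
[0] [5.62800e-01 1.14300e-01 9.29000e-02 1.80528e+01 2.98978e+01 1.60000e-02
 3.45000e-02] -0.692
```

View pics/f1.png

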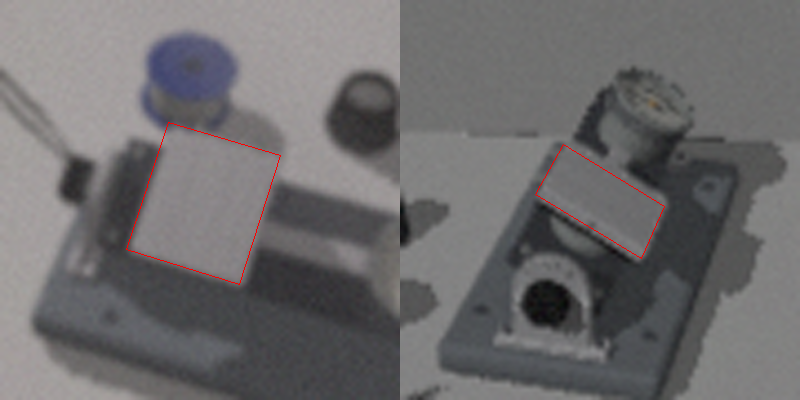

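```bash
python3 - <<'E'
from h import *
g=np.array([.594,.011,.092]); f=frame(17.9,28.3)
delta(g+f.apply([0,0,.05]),tool(17.9,28.3,35)); print(f.apply([0,0,1]))
E
```

```text
d(mm) [ 28.8  15.8 -97.4] rot [ 1.46 -4.82 -0.81] | 5.1
[-0.45113969 -0.14571415  0.88047735]
```

Call:
{"api": "jog_arm", "payload": {"steps": [[1,[0.009,0.005,-0.03],[0.5,-1.6,-0.2]],[1,[0.01,0.005,-0.035],[0.5,-1.6,-0.3]],[1,[0.01,0.006,-0.032],[0.5,-1.6,-0.3]],[1,[0,0,0],[0,0,0]],[1,[0,0,0],[0,0,0]],[1,[0,0,0],[0,0,0]]]}}

```text
time_s: 3.95
eef_pos: [0.5738, 0.0028, 0.1389]
tcp_rot: [0.198, 0.309, 0.919, 0.146]
wrist_force: [-0.2, -0.4, 0.7]
opening: 0.0852
```

```bash
cat > dial.py <<'E'
from fit import *
def dial(V,q,g,n,show=True,S=400):
    "rectify the dial plane: up = up the slope, right = stand's right; 70 mm square"
    f=frame(q[3],q[4]); h=.036; c=np.array([[h,h,.0075],[h,-h,.0075],[-h,-h,.0075],[-h,h,.0075]])
    u=proj(V[1],V[2],f.apply(c)+g).astype(np.float32)
    M=cv2.getPerspectiveTransform(u,np.array([[0,0],[S,0],[S,S],[0,S]],np.float32))
    d=cv2.warpPerspective(V[0],M,(S,S),flags=cv2.INTER_CUBIC); save(d,n,1) if show else 0; return d
E
python3 - <<'E'
from dial import *
g=np.array([.594,.011,.092]); q=[.5633,.1153,.0915,17.9,28.3]
delta(g+frame(17.9,28.3).apply([0,0,.05]),tool(17.9,28.3,35))
v=wcam()
for p in place_of("wrist","bezel_grip")[:1]: print(p)
for p in outline_of("wrist","bezel")[:1]: c,_=cv2.findContours(p["mask"].astype(np.uint8),0,1); c=max(c,key=cv2.contourArea); print(p["score"],cv2.boundingRect(c),cv2.fitEllipse(c), proj(v[1],v[2],g[None]))
print(fit([v],[.563,.115,.0925,18,28.3]))
d=dial(v,q,g,"x.png",False); 
save(np.hstack([d,cv2.resize(v[0],(533,400))[:, :400]]),"d1.png",1)
E
```

```text
d(mm) [-2.4  0.9 -2.9] rot [0.01 0.18 0.04] | 0.2
{'centre': [0.5953, 0.0104, 0.089], 'score': 0.64}
0.73 (227, 164, 62, 63) ((257.4709777832031, 195.77236938476562), (61.579193115234375, 61.95341873168945), 18.668737411499023) [[256.80597231 193.6311268 ]]
(array([5.63923363e-01, 1.15183100e-01, 9.09433278e-02, 1.82871886e+01,
       2.94710886e+01, 9.43266879e-02, 2.08447108e-02]), np.float64(-0.6747629227489964))
```

View pics/d1.png

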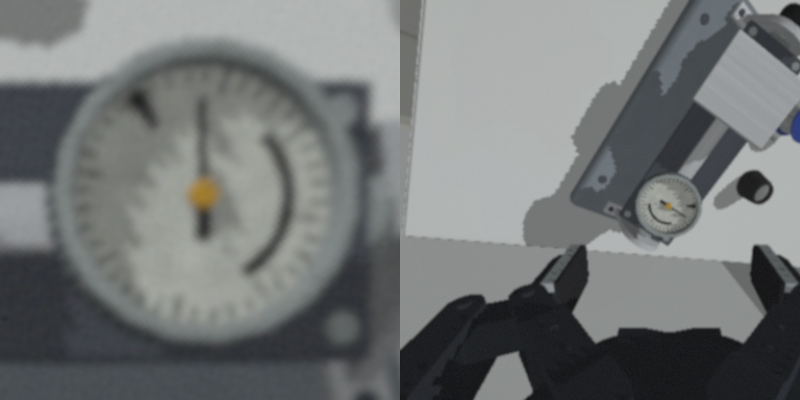

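Needle at rest points up the slope. The hub is at (203,193) and the zero wedge at (140,105), so the bezel is at about −35.5° (−0.62 rad), and the arc position agrees. I'll lower the fingers over the bezel.

```bash
python3 - <<'E'
from h import *
delta(np.array([.5955,.0115,.092])-frame(18,28.5).apply([0,0,.021]),tool(18,28.5,35))
E
```

```text
d(mm) [ 31.3  12.  -65.4] rot [0.08 0.   0.16] | 0.2
```

Call:
{"api": "jog_arm", "payload": {"steps": [[1,[0.008,0.003,-0.0165],[0,0,0]],[1,[0.008,0.003,-0.0165],[0,0,0]],[1,[0.008,0.003,-0.0165],[0,0,0]],[1,[0.0075,0.003,-0.016],[0,0,0]],[1,[0,0,0],[0,0,0]],[1,[0,0,0],[0,0,0]]]}}

```text
time_s: 4.7
eef_pos: [0.6038, 0.0151, 0.0715]
tcp_rot: [0.197, 0.309, 0.919, 0.145]
wrist_force: [0.9, -0.4, -0.2]
opening: 0.0856
```

Call:
{"api": "jog_arm", "payload": {"steps": [[-1,[0,0,0],[0,0,0]],[-1,[0,0,0],[0,0,0]],[-1,[0,0,0],[0,0,0]],[-1,[0,0,0],[0,0,0]],[-1,[0,0,0],[0,0,0]],[-1,[0,0,0],[0,0,0]]]}}

```text
time_s: 5.3
eef_pos: [0.6033, 0.0153, 0.0708]
tcp_rot: [0.196, 0.309, 0.919, 0.145]
wrist_force: [0.2, -0.7, 0.3]
opening: 0.0001
```

```bash
python3 - <<'E'
from h import *
delta(np.array([.5955,.0115,.092])-frame(18,28.5).apply([0,0,.021]),tool(18,28.5,35))
print(r.read_state()["wrist_torque"],"rotvec for 35.5 cw:",frame(18,28.5).apply([0,0,-35.5]).round(2))
E
```

```text
d(mm) [ 1.7 -0.7  2.8] rot [ 0.01 -0.23  0.16] | 0.3
[-0.11309449  0.42194825 -0.01339633] rotvec for 35.5 cw: [ 16.11   5.23 -31.2 ]
```

```bash
python3 - <<'E'
from h import *
print(r.read_state()["opening"],r.read_state()["wrist_force"])
a=wcam()[0]; b=camera("side")["color"]
save(np.hstack([cv2.resize(a[60:330,120:390],(400,400)),cv2.resize(b[120:220,210:310],(400,400))]),"e1.png",1)
E
```

```text
8.163530180406643e-05 [ 0.23507077 -0.73871121  0.28400173]
```

View pics/e1.png

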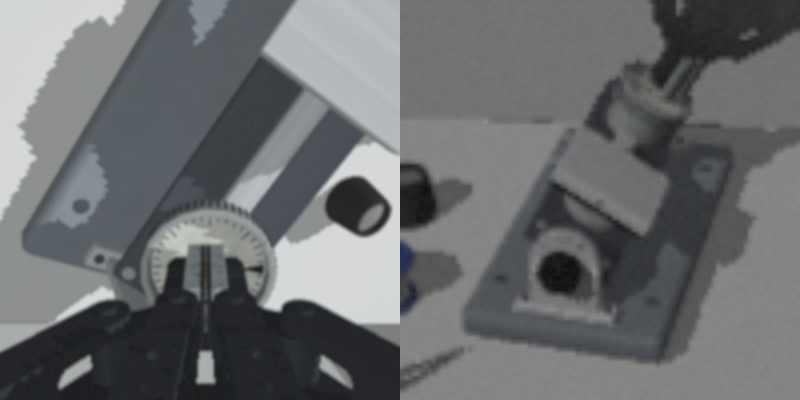

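```bash
python3 - <<'E'
from fit import *
p,Rt=pose(); print(p, Rt.as_matrix().round(3).tolist(), r.read_state()["joints"])
g=np.array([.5955,.0115,.092]); P=np.array([p,p-Rt.apply([0,0,.019]),g])
for n in ["wrist","side"]:
    v=views([n])[0]; u=proj(v[1],v[2],P)
    print(n,u.round(1).tolist(),"in crop",((u-([120,60] if n=="wrist" else [210,120]))*(400/270 if n=="wrist" else 4)).round().tolist())
    for x in place_of(n,"bezel_grip")[:1]: print(x)
E
```

```text
[0.6033104  0.01527743 0.07068045] [[-0.732, 0.511, 0.451], [0.625, 0.767, 0.146], [-0.271, 0.389, -0.881]] [-0.20976687  0.08901369 -0.67716087  0.36868539  0.23902973  0.49215189]
wrist [[258.8, 219.4], [258.9, 230.9], [261.1, 237.1]] in crop [[206.0, 236.0], [206.0, 253.0], [209.0, 262.0]]
{'centre': [0.5962, 0.0114, 0.0928], 'score': 0.56}
side [[270.1, 150.6], [273.4, 145.6], [273.4, 143.9]] in crop [[240.0, 122.0], [254.0, 102.0], [254.0, 96.0]]
{'centre': [0.5945, 0.0075, 0.0908], 'score': 0.91}
```

The view shows the fingers fully shut over the dial's hub, with the ring still unturned at (210,262). The close therefore missed the ring, and I need to see where the tips really are. I'll back straight out along the axis and compare.

Call:
{"api": "jog_arm", "payload": {"steps": [[-1,[-0.0045,-0.0015,0.009],[0,0,0]],[-1,[-0.0045,-0.0015,0.009],[0,0,0]]]}}

```text
time_s: 5.8
eef_pos: [0.5938, 0.0123, 0.089]
tcp_rot: [0.196, 0.309, 0.919, 0.145]
wrist_force: [0.2, -1.0, 0.2]
opening: 0.0003
```

Call:
{"api": "jog_arm", "payload": {"steps": [[-1,[-0.009,-0.003,0.0175],[0,0,0]],[-1,[-0.009,-0.003,0.0175],[0,0,0]],[-1,[0,0,0],[0,0,0]]]}}

```text
time_s: 6.1
eef_pos: [0.5779, 0.0054, 0.1276]
tcp_rot: [0.199, 0.309, 0.919, 0.146]
wrist_force: [0.9, 0.2, 0.9]
opening: 0.0003
```

```bash
python3 - <<'E'
from fit import *
p,Rt=pose(); P=np.array([p,p-Rt.apply([0,0,.019]),[.5955,.0115,.092]])
t=[]
for n in ["wrist","side"]:
    v=views([n])[0]; u=proj(v[1],v[2],P); o=np.array([120,60] if n=="wrist" else [210,100]); w=270 if n=="wrist" else 120
    im=cv2.resize(v[0][o[1]:o[1]+w,o[0]:o[0]+w],(400,400),interpolation=cv2.INTER_CUBIC)
    for x,c in zip((u-o)*400/w,[(255,0,0),(0,255,0),(0,0,255)]): cv2.circle(im,tuple(x.astype(int).tolist()),2,c,-1)
    t.append(im)
save(np.hstack(t),"e2.png",1)
E
```

```text
(no output)
```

View pics/e2.png

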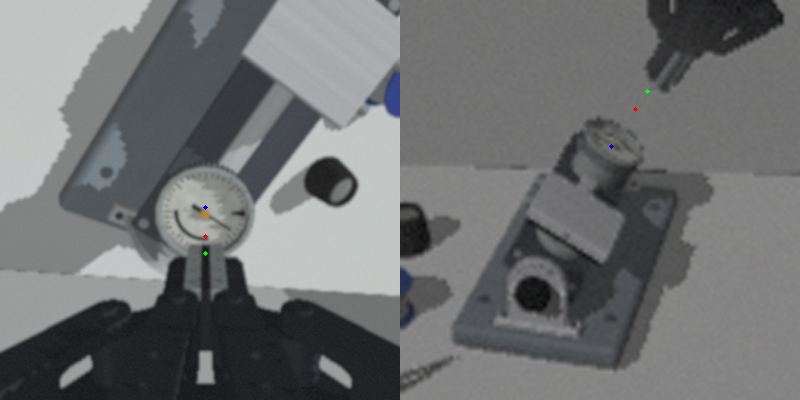

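Projected with the calibration, the real fingertips lie about 26 mm behind the reported TCP. In the side view the tip is near (655,88), while the TCP dot is at (635,109). The fingers therefore closed above the dial. I'll treat the tip as TCP − 26 mm and go deeper.

```bash
python3 - <<'E'
from h import *
delta(np.array([.5955,.0115,.092])-frame(18,28.5).apply([0,0,.043]),tool(18,28.5,35))
E
```

```text
d(mm) [ 38.1  11.9 -70.6] rot [ 0.04 -0.1   0.18] | 0.2
```

Call:
{"api": "jog_arm", "payload": {"steps": [[1,[0,0,0],[0,0,0]],[1,[0,0,0],[0,0,0]],[1,[0,0,0],[0,0,0]],[1,[0,0,0],[0,0,0]],[1,[0,0,0],[0,0,0]],[1,[0,0,0],[0,0,0]]]}}

```text
time_s: 6.8
eef_pos: [0.5764, 0.0063, 0.1235]
tcp_rot: [0.196, 0.309, 0.919, 0.145]
wrist_force: [0.7, -0.4, 0.4]
opening: 0.0849
```

Call:
{"api": "jog_arm", "payload": {"steps": [[1,[0.008,0.002,-0.0135],[0,0,0]],[1,[0.008,0.0025,-0.0135],[0,0,0]],[1,[0.008,0.002,-0.0135],[0,0,0]],[1,[0.008,0.0025,-0.0135],[0,0,0]],[1,[0.0075,0.002,-0.0125],[0,0,0]],[1,[0,0,0],[0,0,0]],[1,[0,0,0],[0,0,0]]]}}

```text
time_s: 7.5
eef_pos: [0.6155, 0.0174, 0.057]
tcp_rot: [0.196, 0.309, 0.919, 0.145]
wrist_force: [0.4, -0.3, -0.1]
opening: 0.0853
```

Call:
{"api": "jog_arm", "payload": {"steps": [[-1,[0,0,0],[0,0,0]],[-1,[0,0,0],[0,0,0]],[-1,[0,0,0],[0,0,0]],[-1,[0,0,0],[0,0,0]],[-1,[0,0,0],[0,0,0]]]}}

```text
time_s: 8.0
eef_pos: [0.615, 0.0154, 0.0579]
tcp_rot: [0.197, 0.31, 0.919, 0.143]
wrist_force: [-7.4, -3.7, 7.3]
opening: 0.0528
```

```bash
python3 - <<'E'
from dial import *
delta(np.array([.5955,.0115,.092])-frame(18,28.5).apply([0,0,.043]),tool(18,28.5,35))
print(r.read_state()["wrist_torque"],"rotvec for 35.5 cw:",frame(18,28.5).apply([0,0,-35.5]).round(2), r.read_state()["joints"])
v=wcam(); save(v[0][60:330,120:390],"k1.png",1.4)
E
```

```text
d(mm) [ 0.   2.4 -3.7] rot [ 0.2  -0.29  0.32] | 0.5
[-0.86862725  1.19547412 -0.25333526] rotvec for 35.5 cw: [ 16.11   5.23 -31.2 ] [-0.20130803  0.12789966 -0.66699547  0.33799897  0.23097765  0.50124764]
```

View pics/k1.png

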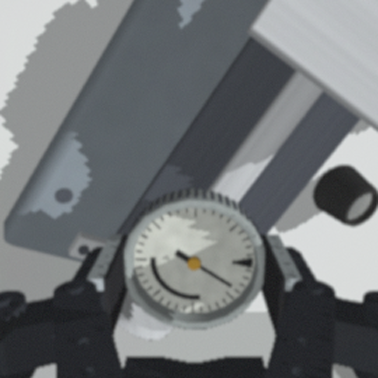

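The pads straddle the bezel at about (118,255) and (270,250), centred on it, so the grip looks right. I'll turn clockwise.

Call:
{"api": "jog_arm", "payload": {"steps": [[-1,[0,0,0],[2.3,0.75,-4.46]],[-1,[0,0,0],[2.3,0.75,-4.46]],[-1,[0,0,0],[2.3,0.75,-4.46]],[-1,[0,0,0],[2.3,0.75,-4.46]],[-1,[0,0,0],[2.3,0.75,-4.46]],[-1,[0,0,0],[2.3,0.75,-4.46]],[-1,[0,0,0],[2.3,0.75,-4.44]],[-1,[0,0,0],[0,0,0]],[-1,[0,0,0],[0,0,0]]]}}

```text
time_s: 8.95
eef_pos: [0.6149, 0.0155, 0.0578]
tcp_rot: [0.142, 0.575, 0.781, 0.197]
wrist_force: [-7.5, -4.3, 7.0]
opening: 0.0529
```

```bash
python3 - <<'E'
from dial import *
g=np.array([.5955,.0115,.092]); delta(g-frame(18,28.5).apply([0,0,.043]),tool(18,28.5,-.5))
v=wcam(); q=[.5633,.1153,.0915,18,28.5]
d=dial(v,q,g+frame(18,28.5).apply([.0015,0,0]),"x.png",False)
save(np.hstack([d,cv2.resize(v[0][60:330,120:390],(400,400))]),"d2.png",1)
np.save("d2.npy",d)
E
```

```text
d(mm) [ 0.1  2.4 -3.6] rot [ 0.07 -0.33  0.26] | 0.4
```

View pics/d2.png

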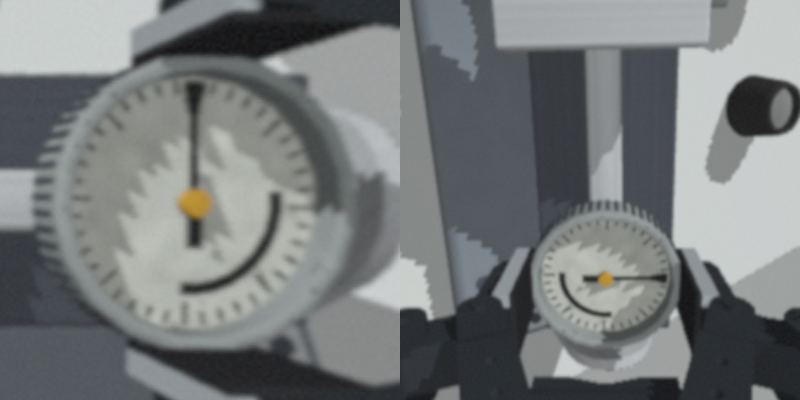

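```bash
python3 - <<'E'
from fit import *
from scipy.optimize import least_squares
d=np.load("d2.npy"); g=cv2.cvtColor(d,cv2.COLOR_RGB2GRAY)
dark=(g<85).astype(np.uint8); yy,xx=np.mgrid[:400,:400]; rr=np.hypot(xx-193,yy-204); dark[rr>122]=0
n,l,st,c=cv2.connectedComponentsWithStats(dark)
for i in range(1,n):
    if st[i,4]>60: print(st[i],c[i].round(1))
# arc: circle fit + end angles
A=max((i for i in range(1,n) if c[i][1]>215 and c[i][0]>205),key=lambda i:st[i,4]); y,x=np.nonzero(l==A)
s=least_squares(lambda p:np.hypot(x-p[0],y-p[1])-p[2],[193,204,85]).x; print("arc circle",s.round(1))
for cx,cy in [s[:2],(193,204),(195,203)]:
    a=np.degrees(np.arctan2(x-cx,cy-y))%360; print("arc",a.min().round(1),a.max().round(1),"mid",((a.min()+a.max())/2).round(1),"expected 131.8")
# wedge rows (outside needle): dark columns centre per row
for Y in range(76,130,6): X=np.nonzero(dark[Y,150:240])[0]+150; print(Y,X.min() if len(X) else 0,X.max() if len(X) else 0, end="; ")
E
```

```text
[185  82  20  63 575] [194.  102.8]
[184 195  95  98 976] [241.6 257.2]
[190 218  11  28 282] [194.8 231.3]
arc circle [188.6 201.7  86.8]
arc 85.5 183.1 mid 134.3 expected 131.8
arc 83.7 186.3 mid 135.0 expected 131.8
arc 84.2 187.5 mid 135.9 expected 131.8
76 0 0; 82 193 193; 88 185 204; 94 187 202; 100 187 200; 106 189 198; 112 190 198; 118 192 196; 124 192 195;
```

The wedge (194,95) sits on the needle line (hub at (195,203)). The arc hints at 2–3° too far, so I'll turn back 1°, release and back out.

Call:
{"api": "jog_arm", "payload": {"steps": [[-1,[0,0,0],[-0.45,-0.15,0.88]],[-1,[0,0,0],[0,0,0]],[1,[0,0,0],[0,0,0]],[1,[0,0,0],[0,0,0]],[1,[0,0,0],[0,0,0]],[1,[0,0,0],[0,0,0]],[1,[0,0,0],[0,0,0]]]}}

```text
time_s: 9.7
eef_pos: [0.6159, 0.0174, 0.0572]
tcp_rot: [0.143, 0.567, 0.786, 0.198]
wrist_force: [-0.4, -0.3, -0.1]
opening: 0.0855
```

Call:
{"api": "jog_arm", "payload": {"steps": [[1,[-0.009,-0.003,0.0175],[0,0,0]],[1,[-0.009,-0.003,0.0175],[0,0,0]],[1,[-0.009,-0.003,0.0175],[0,0,0]],[1,[-0.009,-0.003,0.0175],[0,0,0]],[1,[-0.009,-0.003,0.0175],[0,0,0]],[1,[0,0,0],[0,0,0]],[1,[0,0,0],[0,0,0]]]}}

```text
time_s: 10.4
eef_pos: [0.5712, 0.0022, 0.1449]
tcp_rot: [0.144, 0.567, 0.786, 0.198]
wrist_force: [1.3, 0.3, -0.7]
opening: 0.0856
```

```bash
cat > meas.py <<'E'
from dial import *
from scipy.optimize import least_squares
def meas(v,off=(0,0,0)):
    g=np.array([.5955,.0115,.092])+frame(18,28.5).apply(off)
    d=dial(v,[0,0,0,18,28.5],g,"x.png",False); k=cv2.cvtColor(d,cv2.COLOR_RGB2GRAY)
    hs=cv2.cvtColor(d,cv2.COLOR_RGB2HSV); o=(hs[...,0]>8)&(hs[...,0]<28)&(hs[...,1]>130); yy,xx=np.mgrid[:400,:400]
    hub=np.array([np.median(xx[o]),np.median(yy[o])]); print("hub",hub,o.sum())
    dark=(k<90).astype(np.uint8); dark[np.hypot(xx-hub[0],yy-hub[1])>122]=0
    n,l,st,c=cv2.connectedComponentsWithStats(dark)
    for i in range(1,n):
        if st[i,4]>80:
            y,x=np.nonzero(l==i); a=np.degrees(np.arctan2(x-hub[0],hub[1]-y)); print(st[i].tolist(),c[i].round(1),"ang med",np.median(a).round(1),"range",a.min().round(1),a.max().round(1))
    return d
E
python3 - <<'E'
from meas import *
v=wcam(); d=meas(v); np.save("d3.npy",d); save(np.hstack([d,cv2.resize(v[0][60:330,120:390],(400,400))]),"d3.png",1)
q,c=fit([v],[.563,.115,.0925,18,28.3]); print(q.round(4),c)
E
```

```text
hub [202.5 195. ] 390
[189, 74, 30, 59, 854] [201.6  95. ] ang med -0.7 range -6.6 7.3
[196, 186, 96, 102, 1197] [254.4 249.8] ang med 133.4 range -179.7 179.7
[198, 210, 14, 27, 320] [203.9 222.6] ang med 165.4 range -179.3 179.3
[ 0.5634  0.1147  0.0914 18.2741 29.3201  0.058   0.0403] -0.6841420489178974
```

The gauge now reads the wedge at −0.7° from the needle, with the arc consistent. Next is the heat sink.

```bash
python3 - <<'E'
from h import *
delta(np.array([.445,.303,.11]),tool(18,0,90))
E
```

```text
d(mm) [-125.7  300.6  -34. ] rot [-27.91  14.16  87.66] | 93.1
```

Call:
{"api": "jog_arm", "payload": {"steps": [[1,[-0.01,0.01,0.03],[-2.3,1.2,7.3]],[1,[-0.01,0.025,0.01],[-2.3,1.2,7.3]],[1,[-0.01,0.025,0],[-2.3,1.2,7.3]],[1,[-0.01,0.025,0],[-2.3,1.2,7.3]],[1,[-0.01,0.025,0],[-2.3,1.2,7.3]],[1,[-0.01,0.025,0],[-2.3,1.2,7.3]],[1,[-0.01,0.025,0],[-2.3,1.2,7.3]],[1,[-0.01,0.025,-0.01],[-2.3,1.2,7.3]],[1,[-0.01,0.025,-0.01],[-2.3,1.2,7.3]],[1,[-0.01,0.025,-0.01],[-2.3,1.2,7.3]],[1,[-0.01,0.025,-0.015],[-2.3,1.1,7.3]],[1,[-0.01,0.025,-0.015],[-2.6,1,7.3]],[1,[-0.005,0.015,-0.015],[0,0,0]],[1,[0,0,0],[0,0,0]],[1,[0,0,0],[0,0,0]]]}}

```text
time_s: 11.95
eef_pos: [0.4449, 0.3016, 0.1083]
tcp_rot: [-0.001, -0.155, 0.988, -0.002]
wrist_force: [0.8, -0.7, -0.2]
opening: 0.0857
```

```bash
python3 - <<'E'
from fit import *
delta(np.array([.445,.303,.11]),tool(18,0,90))
v=wcam()
for n in ["heatsink_mid","heatsink"]:
    for p in place_of("wrist",n)[:1]: print(n,np.round(p["centre"],4),p["score"])
m=outline_of("wrist","heatsink")[0]["mask"].astype(np.uint8); c,_=cv2.findContours(m,0,1); c=max(c,key=cv2.contourArea); print(cv2.minAreaRect(c))
x,y,w,h=cv2.boundingRect(c); print(x,y,w,h)
save(cv2.resize(v[0][y-20:y+h+20,x-20:x+w+20],None,fx=4,fy=4,interpolation=cv2.INTER_CUBIC),"hs.png",1)
np.savez("hs.npz",im=v[0],K=v[1],C=v[2]); print(r.read_state()["joints"].round(2))
E
```

```text
d(mm) [0.1 1.4 1.7] rot [ 0.26 -0.12  0.18] | 0.3
heatsink_mid [0.444  0.3078 0.0175] 0.87
heatsink [0.4453 0.3095 0.0023] 0.74
((261.24267578125, 186.294921875), (62.63862991333008, 47.57680130004883), 87.95458984375)
237 155 49 64
[ 0.48  0.19 -0.34  1.04 -0.    0.17]
```

View pics/hs.png

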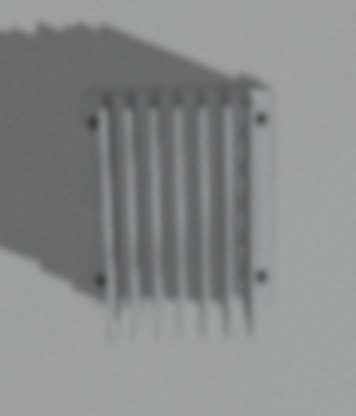

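The picture shows the fins vertical (along tool x), with the base's holes near the crop corners (93,122), (262,118), (100,280) and (262,276). I'll compute centre and yaw from that.

```bash
python3 - <<'E'
from fit import *
z=np.load("hs.npz"); im,K,C=z["im"],z["K"],z["C"]
def back(u,h):
    o=-C[:3,:3].T@C[:3,3]; d=C[:3,:3].T@np.linalg.inv(K)@np.r_[u,1]; return o+d*(h-o[2])/d[2]
H=np.array([back(u,.005) for u in [(240.25,165.5),(282.5,164.5),(242,205),(282.5,204)]]); print(H.round(4), "c",H.mean(0).round(4))
dr=H[1]-H[3]; print("yaw right holes",np.degrees(np.arctan2(dr[1],dr[0])))
# fin direction: rectify plane z=.031, yaw 18
f=frame(18,0); P=np.array([[.03,.02,0],[.03,-.02,0],[-.03,-.02,0],[-.03,.02,0]])+0; c0=np.array([.4445,.3065,.031])
u=proj(K,C,f.apply(P)+c0).astype(np.float32); M=cv2.getPerspectiveTransform(u,np.array([[0,0],[240,0],[240,360],[0,360]],np.float32))
d=cv2.GaussianBlur(cv2.warpPerspective(im,M,(240,360),flags=2),(0,0),3); k=cv2.cvtColor(d,7).astype(float)[40:320]
gx=np.gradient(k,axis=1);gy=np.gradient(k,axis=0)
a=.5*np.degrees(np.arctan2(2*(gx*gy).sum(),(gx**2-gy**2).sum())); print("grad angle (image, cw pos)",a)
prof=k.mean(0); from scipy.signal import find_peaks
print("peaks px (6/mm)",find_peaks(prof,prominence=3)[0],find_peaks(-prof,prominence=3)[0])
# base rect edges fit
import fit as F
cor=np.array([[.03,.025,0],[-.03,.025,0],[-.03,-.025,0],[.03,-.025,0]]); F.edge=np.vstack([cor[i]*(1-tt)+cor[(i+1)%4]*tt for i in range(4)])
q,c=F.fit([(im,K,C)],[.4445,.3065,.005,18,0],w=(.008,.008,1e-6,6,1e-6),off=.01); print(q[:4].round(4),c)
E
```

```text
[[0.4329 0.2771 0.005 ]
 [0.4182 0.3192 0.005 ]
 [0.4745 0.2916 0.005 ]
 [0.4597 0.3337 0.005 ]] c [0.4463 0.3054 0.005 ]
yaw right holes -160.76169246360172
grad angle (image, cw pos) -2.2032156615299816
peaks px (6/mm) [ 59  95 131 167 204] [ 37  75 112 150 187 224]
[4.45800e-01 2.98500e-01 5.00000e-03 1.87728e+01] -0.2729163951272924
```

```bash
python3 - <<'E'
from h import *
delta(np.array([.4455,.306,-.010]),tool(19.5,0,90))
E
```

```text
d(mm) [  -1.2    4.5 -120.5] rot [0.14 0.09 1.76] | 1.8
```

Call:
{"api": "jog_arm", "payload": {"steps": [[0.1,[-0.001,0.0045,0],[0.1,0.1,1.8]],[0.1,[0,0,-0.015],[0,0,0]],[0.1,[0,0,-0.025],[0,0,0]],[0.1,[0,0,-0.02],[0,0,0]],[0.1,[0,0,0],[0,0,0]],[0.1,[0,0,0],[0,0,0]],[0.1,[0,0,0],[0,0,0]]]}}

```text
time_s: 12.85
eef_pos: [0.4461, 0.3073, 0.0512]
tcp_rot: [0.0, -0.171, 0.985, -0.0]
wrist_force: [-0.1, -0.1, -0.1]
opening: 0.0471
```

```bash
python3 - <<'E'
from fit import *
delta(np.array([.4455,.306,-.010]),tool(19.5,0,90)); print(r.read_state()["opening"])
v=wcam(); save(v[0][120:350,130:390],"hs2.png",1)
p=place_of("wrist","heatsink_mid"); print(p[:1])
n=place_of("side","heatsink_mid"); t=[]
im=cv2.resize(v[0][120:350,130:390],(452,400),interpolation=2)
c=views(["side"])[0]; u=proj(c[1],c[2],np.array([[.4455,.306,.03]]))[0].astype(int)
im2=cv2.resize(c[0][u[1]-45:u[1]+35,u[0]-35:u[0]+33],(340,400),interpolation=2); save(np.hstack([im,im2]),"hs2.png",1)
E
```

```text
d(mm) [ -0.6  -1.3 -61.2] rot [ 0.    0.04 -0.17] | 0.2
0.0471168274036971
[{'centre': [0.448, 0.3067, 0.0198], 'score': 0.9}]
```

View pics/hs2.png

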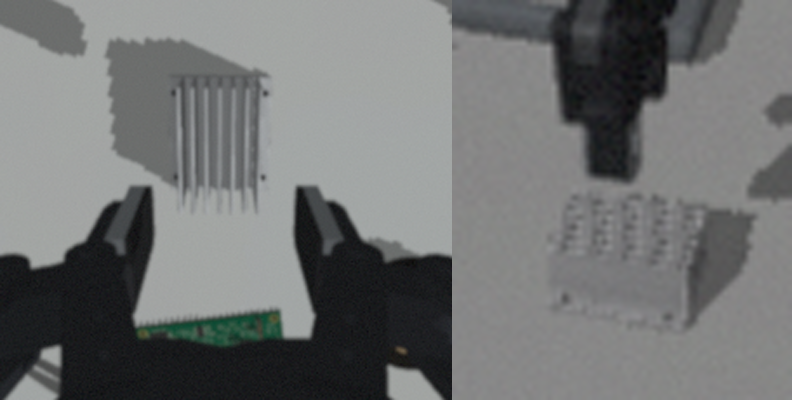

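```bash
python3 - <<'E'
from fit import *
p,Rt=pose(); c=views(["side"])[0]; u=proj(c[1],c[2],np.array([[.4455,.306,.03]]))[0].astype(int); w=wcam()
for L in (0,.01,.02,.03,.04):
    P=p+Rt.apply(np.array([[.011,.024,-L],[-.011,.024,-L],[.011,-.024,-L],[-.011,-.024,-L]]))
    print(L,"side",((proj(c[1],c[2],P)-u+[35,45])*5).round().tolist(),"wrist",((proj(w[1],w[2],P)-[130,120])*452/260).round().tolist())
E
```

```text
0 side [[187.0, 237.0], [134.0, 229.0], [211.0, 161.0], [161.0, 153.0]] wrist [[284.0, 148.0], [282.0, 199.0], [163.0, 148.0], [165.0, 199.0]]
0.01 side [[187.0, 219.0], [134.0, 210.0], [212.0, 143.0], [161.0, 135.0]] wrist [[288.0, 157.0], [286.0, 210.0], [160.0, 157.0], [162.0, 210.0]]
0.02 side [[187.0, 200.0], [134.0, 192.0], [212.0, 124.0], [161.0, 117.0]] wrist [[292.0, 167.0], [289.0, 223.0], [156.0, 167.0], [159.0, 223.0]]
0.03 side [[188.0, 181.0], [133.0, 173.0], [212.0, 106.0], [161.0, 98.0]] wrist [[296.0, 178.0], [293.0, 237.0], [152.0, 178.0], [155.0, 237.0]]
0.04 side [[188.0, 162.0], [133.0, 153.0], [213.0, 87.0], [161.0, 79.0]] wrist [[301.0, 190.0], [298.0, 252.0], [147.0, 190.0], [150.0, 253.0]]
```

Tips measured in both views: about 32 mm behind the TCP at this opening. The sink is about 2 mm to the right of centre, so I'll correct that and go down to tips about 8 mm above the bench.

Call:
{"api": "jog_arm", "payload": {"steps": [[0.1,[0.0007,-0.002,-0.01],[0,0,0]],[0.1,[0,0,-0.015],[0,0,0]],[0.1,[0,0,-0.015],[0,0,0]],[0.1,[0,0,-0.012],[0,0,0]],[0.1,[0,0,-0.01],[0,0,0]],[0.1,[0,0,-0.008],[0,0,0]],[0.1,[0,0,-0.004],[0,0,0]],[0.1,[0,0,0],[0,0,0]],[0.1,[0,0,0],[0,0,0]]]}}

```text
time_s: 14.05
eef_pos: [0.4459, 0.305, -0.024]
tcp_rot: [-0.001, -0.171, 0.985, -0.0]
wrist_force: [0.2, -0.0, 0.3]
opening: 0.0469
```

No contact yet, as planned. Closing now.

Call:
{"api": "jog_arm", "payload": {"steps": [[-1,[0,0,0],[0,0,0]],[-1,[0,0,0],[0,0,0]],[-1,[0,0,0],[0,0,0]],[-1,[0,0,0],[0,0,0]]]}}

```text
time_s: 14.45
eef_pos: [0.4464, 0.3052, -0.0235]
tcp_rot: [-0.0, -0.171, 0.985, -0.0]
wrist_force: [0.2, 0.4, 4.9]
opening: 0.0364
```

Call:
{"api": "jog_arm", "payload": {"steps": [[-1,[0,0,0.01],[0,0,0]],[-1,[0,0,0.03],[0,0,0]],[-1,[0,0,0.04],[0,0,0]],[-1,[0,0,0.04],[0,0,0]],[-1,[0,0,0.03],[0,0,0]],[-1,[0,0,0],[0,0,0]],[-1,[0,0,0],[0,0,0]],[-1,[0,0,0],[0,0,0]]]}}

```text
time_s: 15.25
eef_pos: [0.4438, 0.3039, 0.124]
tcp_rot: [-0.003, -0.171, 0.985, -0.001]
wrist_force: [0.2, -0.3, -2.6]
opening: 0.0364
```

```bash
python3 - <<'E'
from fit import *
print(r.read_state()["wrist_force"],r.read_state()["opening"])
p,Rt=pose(); wcam()
for c in ("wrist","side","scene"):
    if c!="wrist": camera(c)
    for n in ("heatsink_mid","heatsink"):
        for x in place_of(c,n)[:1]: print(c,n,"in tool mm",(Rt.inv().apply(np.array(x["centre"])-p)*1000).round(1),x["score"])
n=frame(18.2,29).apply([0,0,1]); delta(np.array([.5633,.115,.093])+n*(.05-.0235),tool(18.2,29,90)); print(n)
E
```

```text
[ 0.22539741 -0.32073439 -2.62410381] 0.03636234358147599
wrist heatsink_mid in tool mm [ -4.1   3.6 -45.6] 0.77
side heatsink_mid in tool mm [ -0.3  -0.8 -34.9] 0.85
side heatsink in tool mm [ -49.7 -219.    28.2] 0.69
scene heatsink_mid in tool mm [ -2.    2.8 -38.8] 0.8
scene heatsink in tool mm [ -2.8  -1.2 -21. ] 0.7
d(mm) [ 105.7 -193.7   -9.2] rot [  9.51 -27.56  -1.43] | 29.2
[-0.46055559 -0.15142297  0.87461971]
```

Call:
{"api": "jog_arm", "payload": {"steps": [[-1,[0.008,-0.015,0.02],[0,0,0]],[-1,[0.014,-0.025,0],[1.4,-4,-0.2]],[-1,[0.014,-0.025,0],[1.4,-4,-0.2]],[-1,[0.014,-0.026,0],[1.4,-4,-0.2]],[-1,[0.014,-0.026,0],[1.4,-4,-0.2]],[-1,[0.014,-0.026,0],[1.4,-4,-0.2]],[-1,[0.014,-0.025,-0.01],[1.4,-4,-0.2]],[-1,[0.01,-0.02,-0.01],[1.1,-3.5,-0.2]],[-1,[0.0037,-0.0057,-0.009],[0,0,0]],[-1,[0,0,0],[0,0,0]],[-1,[0,0,0],[0,0,0]],[-1,[0,0,0],[0,0,0]],[-1,[0,0,0],[0,0,0]]]}}

```text
time_s: 17.0
eef_pos: [0.5523, 0.1121, 0.1179]
tcp_rot: [0.248, -0.154, 0.956, 0.04]
wrist_force: [-0.6, -1.0, -2.3]
opening: 0.0368
```

```bash
python3 - <<'E'
from fit import *
n=frame(18.2,29).apply([0,0,1]); b=np.array([.5633,.115,.093]); delta(b+n*(.05-.0235),tool(18.2,29,90)); s=r.read_state(); print(s["wrist_force"],s["wrist_torque"],s["joints"].round(2))
# camera calibration cross-check: fit the face again from scene/side and place_of
V=views(["scene","side"])
f=frame(18.2,29)
for c in ("scene","side"):
    for nm in ("heatsink_mid","block_face"):
        for x in place_of(c,nm)[:1]: print(c,nm,"block frame mm",(f.inv().apply(np.array(x["centre"])-b)*1000).round(1),x["score"])
E
```

```text
d(mm) [-1.2 -1.1 -1.7] rot [-0.    0.07 -0.15] | 0.2
[-0.55325077 -0.96640966 -2.29362995] [-0.17025086  0.55698124 -0.0044354 ] [-0.   -0.08 -0.73  0.43  0.15 -0.29]
scene heatsink_mid block frame mm [ 2.8  0.7 66.2] 0.81
scene block_face block frame mm [-0.9  0.9 -6.1] 0.52
side heatsink_mid block frame mm [ 1.5  0.6 67. ] 0.78
side block_face block frame mm [-3.4  0.9  4.3] 0.6
```

Call:
{"api": "jog_arm", "payload": {"steps": [[-1,[0.003,0.001,-0.01],[0,0,0]],[-1,[0.0046,0.0015,-0.0085],[0,0,0]],[-1,[0.0046,0.0015,-0.0085],[0,0,0]],[-1,[0.0046,0.0015,-0.0085],[0,0,0]],[-1,[0,0,0],[0,0,0]],[-1,[0,0,0],[0,0,0]],[-1,[0,0,0],[0,0,0]]]}}

```text
time_s: 18.0
eef_pos: [0.5682, 0.1165, 0.0813]
tcp_rot: [0.247, -0.154, 0.956, 0.04]
wrist_force: [0.0, -1.0, -1.4]
opening: 0.0363
```

```bash
cat > st.py <<'E'
from fit import *
f=frame(18.2,29); b=np.array([.5633,.115,.093])
def st():
    s=r.read_state(); p,Rt=pose(); F=f.inv().apply(s["wrist_force"]); T=f.inv().apply(s["wrist_torque"])
    e=(f*R.from_euler("z",90,degrees=True)*R.from_matrix([[0,1,0],[1,0,0],[0,0,-1]])).inv()
    print("tip of sink base in block frame mm",(f.inv().apply(p-Rt.apply([0,0,.0235])-b)*1000).round(2),"F",F.round(2),"T",T.round(3),"rot err (block axes)",f.inv().apply((Rt*tool(18.2,29,90).inv()).as_rotvec(degrees=True)).round(2),s["time_s"])
E
python3 -c "
from st import *
st()"
```

```text
tip of sink base in block frame mm [-1.15 -0.07 10.8 ] F [-0.92 -0.93 -1.05] T [-0.019  0.627 -0.022] rot err (block axes) [0.03 0.01 0.05] 18.0
```

Call:
{"api": "jog_arm", "payload": {"steps": [[-1,[0.00092,0.0003,-0.00175],[0,0,0]],[-1,[0.00092,0.0003,-0.00175],[0,0,0]],[-1,[0.00092,0.0003,-0.00175],[0,0,0]],[-1,[0.00092,0.0003,-0.00175],[0,0,0]],[-1,[0,0,0],[0,0,0]],[-1,[0,0,0],[0,0,0]]]}}

```text
time_s: 18.6
eef_pos: [0.5717, 0.1178, 0.0741]
tcp_rot: [0.247, -0.154, 0.956, 0.04]
wrist_force: [0.0, 0.3, -0.7]
opening: 0.0365
```

```bash
python3 -c "
from st import *
st()"
```

```text
tip of sink base in block frame mm [-1.46  0.01  2.69] F [-0.28  0.28 -0.7 ] T [ 0.017  0.623 -0.042] rot err (block axes) [0.03 0.03 0.05] 18.6
```

Call:
{"api": "jog_arm", "payload": {"steps": [[-1,[0.00046,0.00015,-0.00087],[0,0,0]],[-1,[0.00046,0.00015,-0.00087],[0,0,0]],[-1,[0.00046,0.00015,-0.00087],[0,0,0]],[-1,[0,0,0],[0,0,0]],[-1,[0,0,0],[0,0,0]]]}}

```text
time_s: 19.1
eef_pos: [0.5732, 0.1182, 0.0718]
tcp_rot: [0.247, -0.154, 0.956, 0.04]
wrist_force: [-3.1, 0.1, 2.2]
opening: 0.0364
```

```bash
python3 -c "
from st import *
st()"
```

```text
tip of sink base in block frame mm [-1.18 -0.07 -0.05] F [-1.51  1.12  3.36] T [-0.008  0.796 -0.016] rot err (block axes) [0.02 0.01 0.05] 19.1
```

Contact found at the expected height, with about 4 N. I'll push on to mid-range, then rock to find flush.

Call:
{"api": "jog_arm", "payload": {"steps": [[-1,[0.00046,0.00015,-0.00087],[0,0,0]],[-1,[0.00046,0.00015,-0.00087],[0,0,0]],[-1,[0.00046,0.00015,-0.00087],[0,0,0]],[-1,[0,0,0],[0,0,0]],[-1,[0,0,0],[0,0,0]],[-1,[0,0,0],[0,0,0]]]}}

```text
time_s: 19.7
eef_pos: [0.5744, 0.1186, 0.0694]
tcp_rot: [0.247, -0.154, 0.956, 0.04]
wrist_force: [-7.5, -1.2, 8.0]
opening: 0.0367
```

```bash
python3 -c "
from meas import *
from st import *
st()
g=np.array([.5955,.0115,.092])
for n in ['wrist','scene','side']:
    v=views([n])[0]; print(n,proj(v[1],v[2],g[None]))
    o=outline_of(n,'bezel'); print(o[0]['score'] if o else None, o[0]['mask'].sum() if o else 0)
    if n=='wrist': 
        try: np.save('d4.npy',meas(v))
        except Exception as e: print(e)
"
```

```text
tip of sink base in block frame mm [-1.19 -0.06 -2.82] F [-2.68  1.24 10.64] T [0.037 1.005 0.003] rot err (block axes) [0.02 0.01 0.05] 19.7
wrist [[ 79.58090638 235.23668462]]
None 0
hub [187. 212.] 627
[174, 95, 20, 40, 501] [183.3 110.6] ang med -2.2 range -6.9 3.2
[165, 175, 18, 25, 250] [173.8 186.7] ang med -27.7 range -42.9 -14.0
[176, 208, 94, 100, 1098] [235.3 270. ] ang med 138.6 range -179.4 180.0
[192, 228, 18, 32, 175] [200.4 242.3] ang med 156.0 range 149.5 165.3
scene [[360.27714687 211.59347072]]
0.66 538
side [[273.38182572 143.89849831]]
None 0
```

```bash
cat > nd.py <<'E'
from meas import *
from st import *
def needle(v):
    g=np.array([.5955,.0115,.092]); d=dial(v,[0,0,0,18,28.5],g,"x.png",False); k=cv2.cvtColor(d,7).astype(np.float32)
    hs=cv2.cvtColor(d,cv2.COLOR_RGB2HSV); o=(hs[...,0]>8)&(hs[...,0]<28)&(hs[...,1]>130); yy,xx=np.mgrid[:400,:400]
    h=np.array([np.median(xx[o]),np.median(yy[o])]); k=k-cv2.GaussianBlur(k,(0,0),12)
    A=np.radians(np.arange(0,360,.5)); rr=np.arange(22,76)
    L=cv2.remap(k,(h[0]+np.sin(A)[:,None]*rr).astype(np.float32),(h[1]-np.cos(A)[:,None]*rr).astype(np.float32),1).mean(1)
    L=np.convolve(np.r_[L[-3:],L,L[:3]],np.ones(7)/7,"valid"); return np.degrees(A[L.argmin()])
def rd(n=3):
    N=[];F=[];T=[];Z=[]
    for i in range(n):
        N.append(needle(wcam())); s=r.read_state(); F.append(f.inv().apply(s["wrist_force"])); T.append(f.inv().apply(s["wrist_torque"]))
    st(); print("needle rad",np.radians(N).round(2),"F",np.mean(F,0).round(2),"T",np.mean(T,0).round(3))
E
python3 -c "
from nd import *
rd()"
```

```text
tip of sink base in block frame mm [-1.17 -0.04 -2.8 ] F [-2.77  1.17 10.58] T [0.031 0.965 0.07 ] rot err (block axes) [0.02 0.01 0.05] 20.15
needle rad [2.7  2.71 2.71] F [-2.05  0.81 10.6 ] T [0.043 0.985 0.015]
```

Call:
{"api": "jog_arm", "payload": {"steps": [[-1,[-0.00034,-0.00011,-0.0002],[-0.31,0.95,0]],[-1,[-0.00034,-0.00011,-0.0002],[-0.31,0.95,0]],[-1,[0,0,0],[0,0,0]],[-1,[0,0,0],[0,0,0]]]}}

```text
time_s: 20.55
eef_pos: [0.5737, 0.1184, 0.0691]
tcp_rot: [0.23, -0.154, 0.96, 0.037]
wrist_force: [-8.8, -2.1, 8.2]
opening: 0.0363
```

```bash
python3 -c "
from nd import *
rd()"
```

```text
tip of sink base in block frame mm [-1.17 -0.07 -2.72] F [-2.95  0.61 11.48] T [ 0.034  0.854 -0.057] rot err (block axes) [0.02 2.   0.04] 20.7
needle rad [3.13 3.12 3.12] F [-2.78  0.47 11.46] T [ 0.045  0.87  -0.007]
```

Call:
{"api": "jog_arm", "payload": {"steps": [[-1,[0.00068,0.00022,0.0004],[0.62,-1.9,0]],[-1,[0.00068,0.00022,0.0004],[0.62,-1.9,0]],[-1,[0,0,0],[0,0,0]],[-1,[0,0,0],[0,0,0]]]}}

```text
time_s: 21.1
eef_pos: [0.5756, 0.1188, 0.0704]
tcp_rot: [0.264, -0.153, 0.951, 0.042]
wrist_force: [-7.3, -1.6, 9.1]
opening: 0.0362
```

```bash
python3 -c "
from nd import *
rd()"
```

```text
tip of sink base in block frame mm [-0.56 -0.22 -2.6 ] F [-2.1   0.36 11.83] T [ 0.059  1.127 -0.014] rot err (block axes) [ 0.   -2.05  0.05] 21.25
needle rad [3.05 3.05 3.06] F [-1.47  0.13 11.15] T [ 0.112  1.149 -0.022]
```

Rocking ±2° gives 3.12 and 3.05 rad against 2.71 at 29°, so flush is at 29.0°. I'll return there and ease off to mid-arc.

Call:
{"api": "jog_arm", "payload": {"steps": [[-1,[-0.00034,-0.00011,-0.0002],[-0.32,0.97,0]],[-1,[-0.00034,-0.00011,-0.0002],[-0.32,0.98,0]],[-1,[-0.00023,-8e-05,0.00044],[0,0,0]],[-1,[0,0,0],[0,0,0]],[-1,[0,0,0],[0,0,0]],[-1,[0,0,0],[0,0,0]]]}}

```text
time_s: 21.85
eef_pos: [0.5748, 0.1186, 0.0702]
tcp_rot: [0.247, -0.154, 0.956, 0.039]
wrist_force: [-4.9, -1.2, 6.9]
opening: 0.0366
```

```bash
python3 - <<'E'
from nd import *
rd()
t=[]
for c in ("wrist","scene","side"):
    v=views([c])[0]
    for n in ("heatsink_mid","block_face"):
        for x in place_of(c,n)[:1]: print(c,n,(f.inv().apply(np.array(x["centre"])-b)*1000).round(1),x["score"])
    u=proj(v[1],v[2],b[None])[0].astype(int); k={"wrist":120,"scene":45,"side":45}[c]; lo=np.clip(u-k,0,None)
    t.append(cv2.resize(v[0][lo[1]:lo[1]+2*k,lo[0]:lo[0]+2*k],(266,266),interpolation=2))
d=dial(wcam(),[0,0,0,18,28.5],np.array([.5955,.0115,.092]),"x",False,266)
save(np.vstack([np.hstack(t[:2]),np.hstack([t[2],d])]),"end.png",1.12)
E
```

```text
tip of sink base in block frame mm [-0.57 -0.2  -2.28] F [-2.01  0.55  8.89] T [ 0.024  0.881 -0.015] rot err (block axes) [0.01 0.01 0.06] 22.0
needle rad [2.34 2.34 2.33] F [-1.86  0.32  8.69] T [ 0.025  0.857 -0.019]
wrist heatsink_mid [ 3.8  2.4 14.5] 0.75
scene heatsink_mid [-3.4  0.2 15.6] 0.75
scene block_face [ 1.7  2.5 -3.1] 0.6
side heatsink_mid [-2.4 -0.8 11. ] 0.65
side block_face [-3.5  1.   1.3] 0.5
```

View pics/end.png

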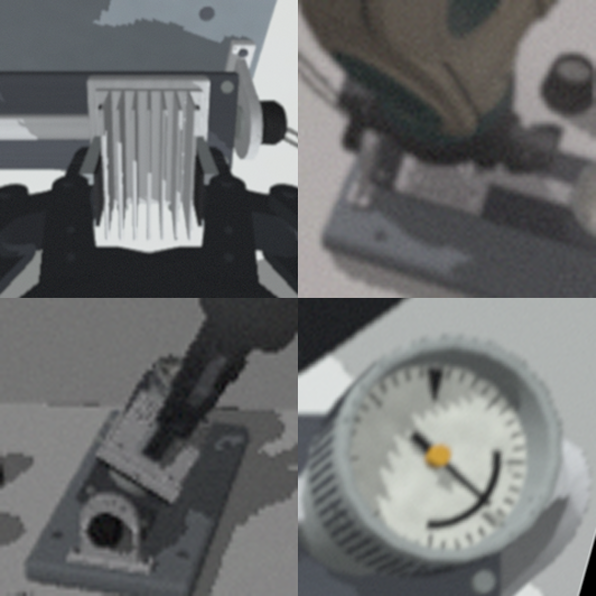

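The last picture shows the base lying flat on the block and centred, with an even rim visible, fin centre x at about 150 and block centre at about 149. The dial shows the wedge at the top (435,380) and the needle in the middle of the black arc. Handing in.

```bash
python3 -c "
from bench import r
s=r.read_state();print(s['time_s'],s['wrist_force'],s['opening']);print(r.hand_in())"
```

```text
22.5 [-4.8524399  -1.47751839  7.48149486] 0.03648262205018683
the job is handed in; nothing more can be done
None
```

The gauge is zeroed, and the heat sink is held pressed flush on the heater block with the needle near the middle of the black arc. I handed it in at 22.5 s; no verdict was reported.

**How it went:**
- **First close on the gauge:** it missed, because the fingertips really sit about 26–32 mm behind the stated TCP. The fingers shut above the dial without turning the bezel. I measured the offset in the pictures and redid the grip.
- **Bezel:** I turned it 35.5° clockwise, then 1° back. After release the zero mark stood about −0.7° from the needle.
- **Heat sink:** I gripped it across the outer fins, lifted it, tilted it to 29° and pressed it on. I rocked it ±2° to check it was flush: the needle rose to about 3.1 rad both ways, against 2.71 rad at 29°. I then eased off to mid-arc.

**Last checks:**
- **Needle and force:** the needle read 2.34 rad, with about 9 N along the block's normal. The finger opening was 36.5 mm, so the sink was still held.
- **Tilt and centring:** by the arm's pose, the tool was within 0.1° of the fitted block tilt and direction. The base centre was within about 1 mm of the estimated face centre.

**What disagreed:**
- **Heat sink centre:** the network's estimates scattered by 2 to 4 mm along the slope, with no consistent direction.
- **Zero mark in the last oblique view:** it read about −2° (0.035 rad), and the arc ends had earlier suggested 2–3° the other way. I put this down to parallax; both are within the 0.09 rad limit.

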